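# Take one yellow parts tray off the nested stack and put it on the scale

## Robot

A 6-joint arm with a two-finger parallel gripper is mounted at the origin on the work surface. World frame = base frame: x ahead of the robot, y to its left, z up, the work surface at z = 0. Lengths are in mm, angles in rad, forces in N, time in s.
With the tool pointing down it reaches from about 300 to 750 mm from the base axis. Payload 8.5 kg.
Tool frame: the origin (TCP) lies midway between the tips of the shut fingers; the grasp point (between the pads) lies 19 mm behind it; z points along the fingers, y is the line along which they close (so a half turn about z gives the same grasp; the last joint's range is limited). The gripper opens to 88 mm and grips with 3 to 60 N. Pads are 18 mm wide; open, the fingers measure 123 mm over their backs; the gripper's body (75 mm by 187 mm) begins 45 mm behind the grasp point.
Start: joints at [-1.375, 0.381, 1.297, -0, 1.464, -0.215], TCP at [219.631, -504.225, 203.748] pointing down, gripper open.
Joint ranges: [-3.11, 3.11], [-0.89, 2.33], [0.22, 2.48], [-1.42, 4.56], [0.17, 2.85], [-2.88, 2.88]. Speed limits (rad/s): [2.39, 2.39, 3.14, 3.14, 3.14, 3.14].

## Interface

Orientations are given as [roll, pitch, yaw] about the fixed x, y, z axes, in that order (R = Rz(yaw) Ry(pitch) Rx(roll)).
In Python, from cell import arm gives the robot as it stands. The module is installed in compiled form; this text tells all that it offers. Calls block until the motion is done:
- arm.movep(position, orientation): joint-space move of the TCP to a pose.
- arm.move_l(position, rotation=None, rate=150, f_stop=None): straight line of the TCP; rotation=None keeps the orientation; rate is the mean speed in mm/s. With f_stop (N) it stops when the force on the tool has changed by that much, and returns True; else False.
- arm.set_joints(angles): joint-space move.
- arm.release() and arm.clamp(effort=None): open the fingers fully, or close them until they stop; effort is the grip in N (None keeps the last).
- arm.sleep(seconds).
- arm.ik(position, orientation): joint angles nearest the present ones, or None.
- arm.read_state(): the state.
- arm.read_camera(name): name is "side" or "top" or "wrist"; returns (picture, depth): 480x640x3 uint8, red, green, blue; 480x640 float32, mm along the optical axis (not along the pixel's ray), 0 where there is no reading.
- arm.camera_model(name): a dict with "mtx" (3x3 intrinsics, pixels), "R" (3x3) and "t" (3): a world point X has camera coordinates R X + t; the wrist camera has in their place "tool_from_camera" (4x4, takes a point from camera to tool coordinates, whose origin is the TCP and whose axes are the flange's). Camera axes: x right, y down, z forward; pixel columns grow to the right and rows downward; lengths in mm; the calibration is good to about 2 mm. The wrist camera is an equidistant fisheye: a pixel r from the principal point sees the ray r / f radians off the axis. A picture is of the moment at which its call begins: read the wrist's pose just before it. camera_model takes no time and is no camera call.
A pose or a line that the arm cannot do raises arm.Unreachable and nothing moves.
- arm.finish_job(): hands the job in; it is judged then, once.
The state is a dict: "time_s": time; "qpos": joint angles; "dq": joint speeds; "effort": joint torques, N m; "ee_pos": TCP position; "tool_rot": TCP orientation; "wrist_force": force on the tool from outside, world axes, zero at the start; "torque": the same for the moment, N m; "opening": opening from 0.0 (shut) to 1.0 (fully open); "finger_force": force on a finger pad.
Only numpy, scipy, OpenCV 4.12 (cv2) and the standard library are available. Lean on these libraries where they do the work, as an engineer would, in place of code of your own. Each camera call takes 0.05 s, during which the arm holds its last target. There are 200 camera calls.

## Task

Lift just the top yellow parts tray straight up out of the nested yellow stack, without pulling the next one up or shifting the rest of the stack, and set it down gently, upright, in the middle of the bench scale's steel pan. Leave the grey trays alone.

Things in the scene. Friction and masses are not known exactly. Their poses are not given: they have to be found in the camera images.
- yellow_top_center (a point): Centre, half-way up (25 mm below the rim), of the top yellow tray of a nested stack of three: open steel tray, 120 mm long (x), 56 wide (y), 50 high, walls 2.5, dark rim, about 0.2 kg. Its upper 28 mm is a straight 120 x 56 collar and all that shows; the 112 x 48 body below sits 22 mm deep in the next tray, 1.5 mm play. Fingers reaching more than 28 mm below the rim grip the next collar too. Rim 106 mm over table.
- yellow_next_center (a point): Centre, half-way up, of the second yellow tray, identical, in which the top one is nested, at the start 28 mm below the top tray's centre (its rim 78 mm over the table); it rests in turn in a third, bottom one. It must stay. Axes as for the top tray.
- scale_pan (a point): Centre of the upper face of the bench scale's flat steel pan, 55 mm above the table. The pan is 165 mm (x) by 180 mm (y), fixed and level, with nothing above it; z up. The scale's white housing, 250 by 200 mm, is fixed to the table; its green display side reaches 160 mm from the pan's centre towards -x and is no higher than the pan.
- grey_top_center (a point): Centre, half-way up, of the top one of a separate nested stack of two grey trays of the same shape and size (rims at 50 and 78 mm over the table). Not wanted, must stay. Axes as for the yellow tray.
Things that resemble listed ones, but are neither listed nor needed, are in the scene too. What is shaped like the part that bears yellow_top_center but green or red is not meant.

How it is judged (in metres and radians):
On the way:
1. the top yellow tray is lifted out of the stack (at least 24 mm up) while the next one stays down (height (world z) of yellow_top_center above 0.105 m and height (world z) of yellow_next_center below 0.065 m), for 0.1 s.
At the end, for the whole second after the job is handed in: The top yellow tray rests upright (within 8 degrees) and still on the scale pan, its centre within 35 mm of the pan centre sideways and 25 mm over it (within 10 mm); the second yellow tray is within 20 mm of its start and level (within 8 degrees); the top grey tray is within 20 mm of its start (horizontal distance between yellow_top_center and scale_pan below 0.035 m and z of yellow_top_center in the frame of scale_pan between 0.015 and 0.035 m and angle between each of yellow_top_center, yellow_next_center's own z axis and vertical below 0.15 rad and linear speed of yellow_top below 0.02 m/s and distance of each of yellow_next_center, grey_top_center from where it was at the start of the episode below 0.02 m); the robot touches nothing.
It fails at once if the next yellow tray is pulled up with the top one (more than 12 mm) (height (world z) of yellow_next_center above 0.065 m).
It fails at once if the yellow stack is pushed away or knocked over (next tray moved more than 40 mm) (distance of yellow_next_center from where it was at the start of the episode above 0.04 m).
It fails at once if the grey trays are disturbed (moved more than 40 mm) (distance of grey_top_center from where it was at the start of the episode above 0.04 m).
It fails at once if the top tray is dropped (falls free at over 0.7 m/s, i.e. from more than 25 mm) (linear speed of yellow_top above 0.7 m/s and contact force between the fingers and yellow_top below 0.05 N).
It also fails if it takes over 40 s, if anything falls off the work surface, if the arm or the gripper's body presses on something with over 40 N, if the wrist force passes 120 N, or if a joint passes its speed limit or range.

## Working session

There is one attempt and no reset: what is moved stays moved. The work goes in short steps, each a Python script; the robot and the scene stay as the last script left them, time stands still between calls to the robot, and variables do not carry over. Pictures are saved under pics/ and viewed, at most 10 in all, crops included, and the job is handed in when it is done.

```bash
mkdir -p pics
python3 - <<'E'
from cell import arm
import cv2,numpy as np
for n in("top","side"):
    p,d=arm.read_camera(n); cv2.imwrite(f"pics/{n}0.png",p[:,:,::-1]); np.save(f"pics/{n}0.npy",d)
    m=arm.camera_model(n); print(n,m)
s=arm.read_state();print(s["time_s"],s["ee_pos"],s["tool_rot"])
E
```

```text
top {'mtx': array([[587.20588201,   0.        , 319.5728098 ],
       [  0.        , 587.20588201, 237.66590351],
       [  0.        ,   0.        ,   1.        ]]), 'R': array([[ 0.03910163, -0.99922592,  0.00431534],
       [-0.97667063, -0.03913088, -0.21114749],
       [ 0.21115291,  0.00404155, -0.97744469]]), 't': array([ -94.77383315,  383.16293662, 1323.41206186])}
side {'mtx': array([[603.60580222,   0.        , 317.51747883],
       [  0.        , 603.60580222, 237.55759399],
       [  0.        ,   0.        ,   1.        ]]), 'R': array([[-0.66411617, -0.74745028,  0.01636422],
       [-0.50494862,  0.4322949 , -0.74709304],
       [ 0.55134073, -0.50441966, -0.66451803]]), 't': array([ 201.91132396,  316.73738094, 1140.23613413])}
0.1 [ 219.57668741 -503.93220757  203.21374098] [-3.14031796e+00 -2.79678657e-04  4.10854067e-01]
```

View pics/top0.png

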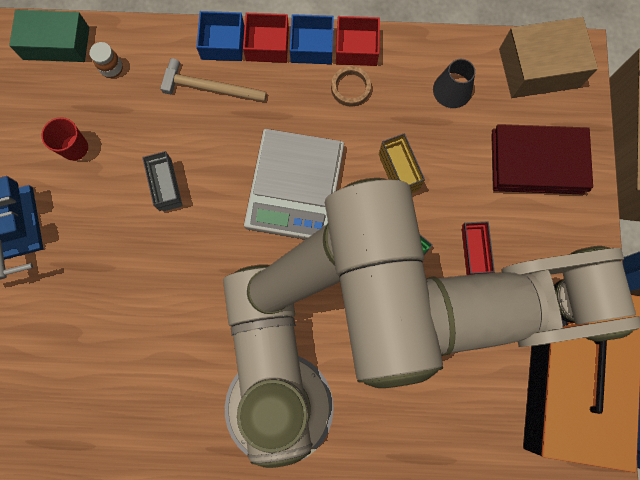

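View pics/side0.png

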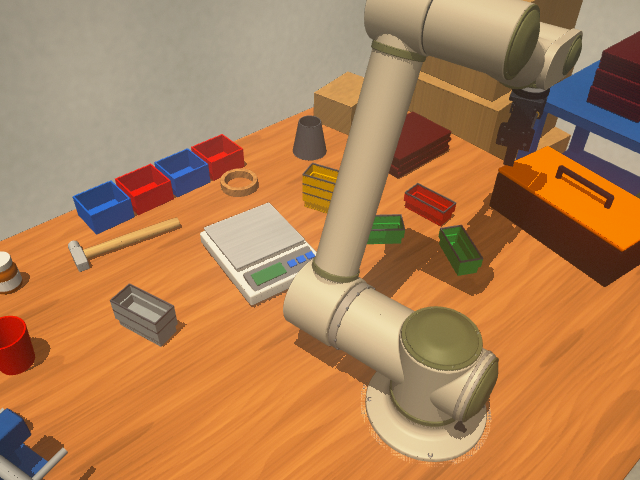

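The top view shows the yellow stack at (401,163), the scale pan at (303,165) and the grey stack at (163,181). Lookalikes are the red tray (478,248), the green tray (425,243; side view 385,230) and a second green one (side view 460,250). By the description I choose the yellow stack at (401,163), which the side view shows in three layers at (320,190). Next is a close crop to check it.

Run:
```python
import cv2,numpy as np
a=cv2.imread("pics/top0.png")[120:245,240:440]
b=cv2.imread("pics/side0.png")[155:220,290:350]
a=cv2.resize(a,None,fx=4,fy=4,interpolation=cv2.INTER_CUBIC)
b=cv2.resize(b,None,fx=4,fy=4,interpolation=cv2.INTER_CUBIC)
a[500-260:,800-240:]=b
cv2.imwrite("pics/crop1.png",a)
```

```text
(no output)
```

View pics/crop1.png

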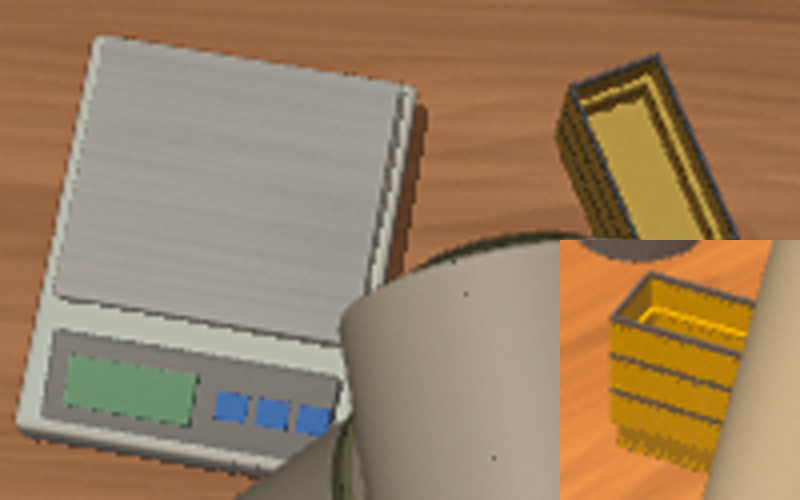

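The crop shows a three-layer yellow stack, with its rim corners in the full image at about (382.5,142) and (404.5,134). The pan corners are (265,129.5), (340.5,142), (253.7,194) and (331,206). Next I get a coarse position and move to two wrist views.

```bash
cat > h.py <<'E'
from cell import arm
import cv2,numpy as np
from scipy.spatial.transform import Rotation as Ro
def plane(n,uv,z):
    m=arm.camera_model(n);R,t=m["R"],m["t"]
    d=R.T@np.linalg.solve(m["mtx"],[*uv,1]);c=-R.T@t
    return c+d*(z-c[2])/d[2]
def shot(name):
    s=arm.read_state();p,d=arm.read_camera("wrist");cv2.imwrite(f"pics/{name}.png",p[:,:,::-1])
    T=np.eye(4);T[:3,:3]=Ro.from_euler("xyz",s["tool_rot"]).as_matrix();T[:3,3]=s["ee_pos"]
    T=T@np.array(arm.camera_model("wrist")["tool_from_camera"]);np.savez(f"pics/{name}.npz",T=T,d=d)
def wray(name,uv):
    T=np.load(f"pics/{name}.npz")["T"];K=arm.camera_model("wrist")["mtx"]
    v=np.array([(uv[0]-K[0,2])/K[0,0],(uv[1]-K[1,2])/K[1,1]]);r=np.hypot(*v)
    d=np.array([*(v/max(r,1e-9)*np.sin(r)),np.cos(r)])
    return T[:3,3],T[:3,:3]@d
def wplane(name,uv,z):
    c,d=wray(name,uv);return c+d*(z-c[2])/d[2]
def tri(obs):
    A=np.zeros((3,3));b=np.zeros(3)
    for n,uv in obs:
        c,d=wray(n,uv);P=np.eye(3)-np.outer(d,d);A+=P;b+=P@c
    return np.linalg.solve(A,b)
E
python3 - <<'E'
from h import *
np.set_printoptions(precision=1,suppress=True)
for uv in[(382.5,142),(404.5,134),(424,185)]:print(plane("top",uv,106))
for uv in[(265,129.5),(340.5,142),(253.75,194),(331,206)]:print(plane("top",uv,55))
d=np.load("pics/top0.npy");
m=arm.camera_model("top")
for uv in [(404,165),(295,165),(163,181)]:
    x=np.linalg.solve(m["mtx"],[*uv,1])*d[uv[1],uv[0]];print(uv,m["R"].T@(x-m["t"]))
print(arm.camera_model("wrist"))
E
```

```text
[ 602.6 -215.2  106. ]
[ 624.2 -265.4  106. ]
[ 503.5 -310.5  106. ]
[643.1  61.3  55. ]
[ 618.7 -120.3   55. ]
[481.7  78.1  55. ]
[ 460.  -103.2   55. ]
(404, 165) [ 565.7 -271.6   59.2]
(295, 165) [556.3 -14.8  56.3]
(163, 181) [511.5 299.   33.2]
{'mtx': array([[371.6,   0. , 315.7],
       [  0. , 371.6, 242.8],
       [  0. ,   0. ,   1. ]]), 'tool_from_camera': array([[  -0. ,   -1. ,   -0.3,   81.9],
       [   1. ,   -0. ,    0. ,    0.5],
       [  -0. ,   -0.3,    1. , -180.1],
       [   0. ,    0. ,    0. ,    1. ]])}
```

Run:
```python
from h import *
y=0.36;x=np.array([np.cos(y),np.sin(y),0]);l=np.array([-np.sin(y),np.cos(y),0])
c=np.array([553,-263,280.])
s=arm.read_state();p=np.array(s["ee_pos"])
arm.move_l(p+[0,0,80],rate=200)
arm.movep(c-70*x,[np.pi,0,y]);shot("w1")
arm.move_l(c-70*x+120*l,rate=200);shot("w2")
print(arm.read_state()["time_s"])
a=[cv2.imread(f"pics/w{i}.png") for i in(1,2)]
cv2.imwrite("pics/w12.png",np.hstack([cv2.resize(i,(400,300),interpolation=cv2.INTER_AREA) for i in a]))
```

```text
2.8
```

View pics/w12.png

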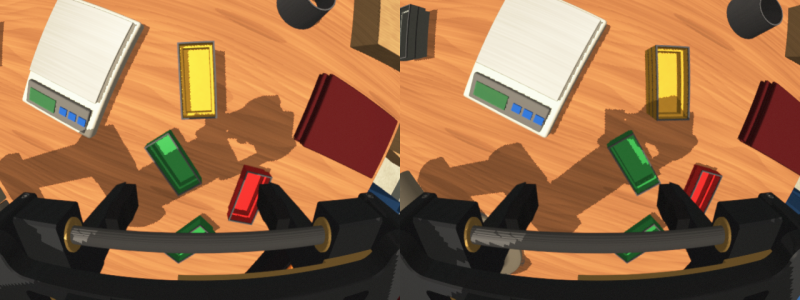

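Both wrist views show the yellow stack, at about (315,128) in w1 and (428,131) in w2, with green and red trays below it. I'll enlarge both for the rim corners.

Run:
```python
import cv2,numpy as np
a=[cv2.imread("pics/w1.png")[55:205,265:365],cv2.imread("pics/w2.png")[55:205,375:475]]
cv2.imwrite("pics/c12.png",np.hstack([cv2.resize(i,None,fx=4,fy=4,interpolation=cv2.INTER_CUBIC) for i in a]))
```

```text
(no output)
```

View pics/c12.png

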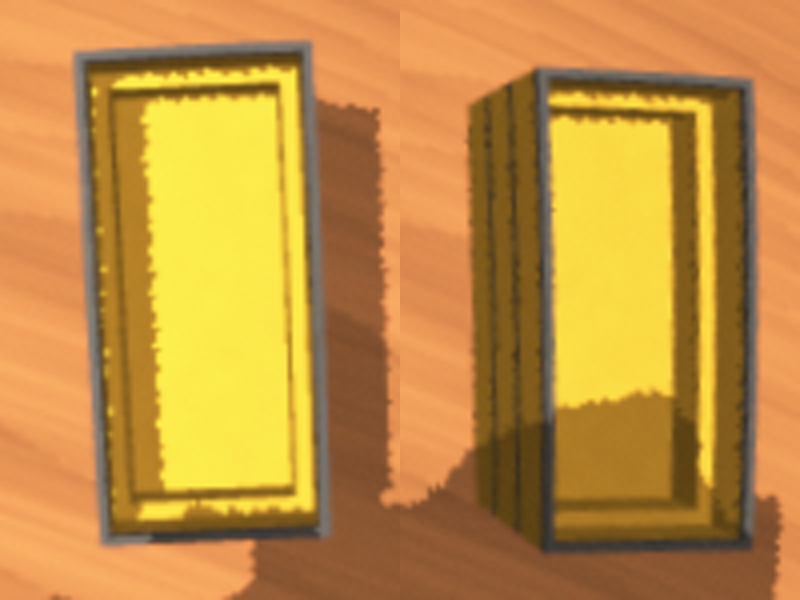

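Run:
```python
from h import *
np.set_printoptions(precision=1,suppress=True)
f=lambda x,y,u0:(u0+(x+.5)/4-.5,55+(y+.5)/4-.5)
L=[(75,53),(311,42),(328,538),(103,545)];R=[(137,69),(355,81),(351,549),(145,551)]
P=[tri([("w1",f(*a,265)),("w2",f(*b,375))]) for a,b in zip(L,R)]
print(np.array(P),np.mean(P,0))
Q=np.array([[wplane(n,f(*a,u),106) for a in A] for n,A,u in(("w1",L,265),("w2",R,375))]);print(Q,Q.mean(1))
for q in Q:
    v=q[0]+q[1]-q[2]-q[3];print("yaw",np.arctan2(v[1],v[0]),np.linalg.norm(v)/2, np.linalg.norm(q[0]-q[1]),np.linalg.norm(q[2]-q[3]))
for n,uv in(("w1",(130,60)),("w2",(860-640,80))):
    d=np.load(f"pics/{n}.npz")["d"][uv[1],uv[0]];c,r=wray(n,uv)
    T=np.load(f"pics/{n}.npz")["T"];print("pan z",c+r*d/(r@T[:3,2]))
```

```text
[[ 605.5 -212.1  103.1]
 [ 626.6 -263.   107.2]
 [ 517.2 -309.4  106. ]
 [ 495.8 -259.3  102.9]] [ 561.3 -261.   104.8]
[[[ 605.3 -212.5  106. ]
  [ 626.9 -263.   106. ]
  [ 517.  -309.5  106. ]
  [ 496.3 -259.3  106. ]]

 [[ 604.8 -211.6  106. ]
  [ 626.8 -263.4  106. ]
  [ 517.5 -309.3  106. ]
  [ 496.  -258.3  106. ]]] [[ 561.4 -261.1  106. ]
 [ 561.3 -260.7  106. ]]
yaw 0.40333979854957025 119.01675141602033 54.92730921424522 54.30696332217978
yaw 0.4014581427535218 118.46902268173868 56.295678456262124 55.3131484675541
pan z [572.7 -28.   55.8]
pan z [536.2 -31.9  54.6]
```

Run:
```python
from h import *
o=[np.pi,0,0.402];c=np.array([561.3,-261,0])
arm.movep(c+[0,0,180],o)
print("touch",arm.move_l(c+[0,0,82],rate=60,f_stop=8))
arm.clamp(20)
s=arm.read_state();print(s["time_s"],s["ee_pos"],s["opening"]*88,s["finger_force"],s["wrist_force"])
arm.move_l(c+[0,0,112],rate=25);s=arm.read_state();print(s["opening"]*88,s["finger_force"],s["wrist_force"])
shot("w3")
p,d=arm.read_camera("side");cv2.imwrite("pics/side1.png",p[:,:,::-1])
a=cv2.imread("pics/w3.png")
cv2.imwrite("pics/l3.png",np.hstack([cv2.resize(a,(400,300)),cv2.resize(p[110:260,230:430,::-1],(400,300))]))
```

```text
touch False
6.6167 [ 561.32203579 -261.01048209   81.99491885] 0.10149728070478767 0.0 [-1.05818645 -0.28121614  0.60035979]
0.5473855758933441 0.0 [-0.42869427 -0.71761422  0.00645614]
```

View pics/l3.png

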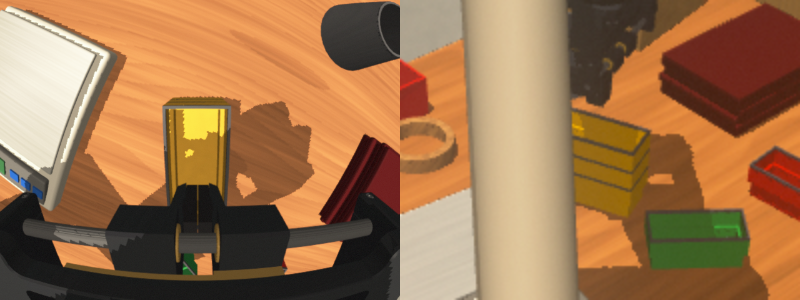

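The fingers closed on nothing: opening is 0, and w3 shows the shut fingers at (200,200) on the half-scale picture, near the tray's near end. The stack still has three layers. I'll check the geometry.

Run:
```python
from h import *
np.set_printoptions(precision=3,suppress=True)
M=arm.camera_model("wrist");K=M["mtx"];C=np.array(M["tool_from_camera"]);print(C)
def proj(T,X):
    x=np.linalg.inv(T)@np.array([*X,1]);r=np.arctan2(np.hypot(x[0],x[1]),x[2]);h=x[:2]/np.hypot(x[0],x[1]);return K[:2,2]+K[0,0]*r*h
print("TCP px",proj(C,[0,0,0]),proj(C,[0,0,-19]))
for uv in[(164,106),(231,105)]:print(wplane("w3",np.array(uv)*1.6,106))
s=arm.read_state();print(s["ee_pos"],s["tool_rot"],s["qpos"])
a=cv2.imread("pics/w3.png")[130:430,180:480]
cv2.imwrite("pics/c3.png",cv2.resize(a,(600,600)))
```

```text
[[  -0.      -0.951   -0.311   81.927]
 [   1.      -0.       0.       0.505]
 [  -0.      -0.311    0.951 -180.116]
 [   0.       0.       0.       1.   ]]
TCP px [314.727 284.081] [314.643 300.261]
[ 606.146 -213.281  106.   ]
[ 628.014 -262.664  106.   ]
[ 561.248 -260.973  111.864] [-3.141  0.     0.402] [-0.626  0.574  1.238  0.     1.329  0.543]
```

View pics/c3.png

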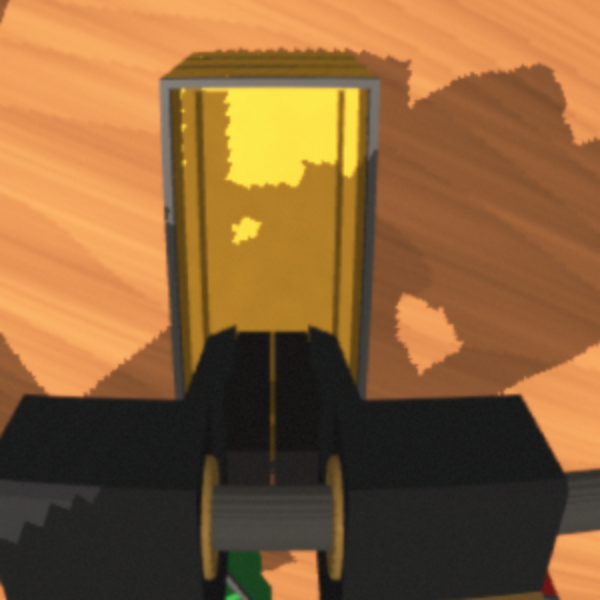

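TCP projects to (315,284), which agrees with the fingers, and the tray hasn't moved. So the fingers shut over the tray centre without holding a wall. I'll test the gripper in the air, well above the stack.

Run:
```python
from h import *
np.set_printoptions(precision=2,suppress=True)
def st(t):
    s=arm.read_state();print(t,s["time_s"],s["opening"],s["finger_force"],s["wrist_force"],s["ee_pos"])
st("now")
p=np.array([561.3,-261,200]);arm.move_l(p,rate=150);st("up")
arm.release();st("rel");shot("w4")
arm.sleep(.3);st("rel+.3")
a=cv2.imread("pics/w4.png")
cv2.imwrite("pics/l4.png",cv2.resize(a,(400,300)))
```

```text
now 8.0667 0.007781772493260027 0.0 [ 0.02 -1.63 -0.01] [ 561.25 -260.97  111.86]
up 8.8 0.005634693039147065 0.0 [ 0.31 -0.58 -0.33] [ 560.93 -260.77  198.98]
rel 10.125 0.9997471776151595 0.0 [ 0.29 -0.63 -0.25] [ 561.3  -260.99  199.98]
rel+.3 10.475 0.9952309276063276 0.0 [-0.61 -0.35 -0.57] [ 561.3  -261.01  200.02]
```

View pics/l4.png

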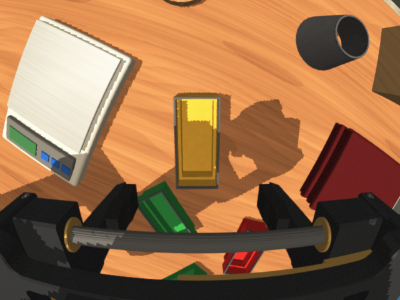

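Open, the fingers straddle the tray correctly. In w3, though, the shut tips appear at row 295 where 284 was predicted, so the real tips may lie above the nominal TCP. I'll measure them with the wrist depth I already have.

Run:
```python
from h import *
np.set_printoptions(precision=1,suppress=True)
M=arm.camera_model("wrist");K=M["mtx"];C=np.array(M["tool_from_camera"])
def pts(n,us,vs):
    d=np.load(f"pics/{n}.npz")["d"]
    for v in vs:
        for u in us:
            w=np.array([(u-K[0,2])/K[0,0],(v-K[1,2])/K[1,1]]);r=np.hypot(*w)
            e=np.array([*(w/r*np.tan(r)),1])*d[v,u];print(n,u,v,d[v,u],(C@[*e,1])[:3])
pts("w3",[306,325],[284,290,294,297,300,305,315,330,345])
pts("w4",[200,208,428],[292,300,310,320])
```

```text
w3 306 284 256.78766 [-25.   -6.2  55.1]
w3 325 284 255.54636 [-24.5   6.9  54. ]
w3 306 290 257.6273 [-29.4  -6.2  54.6]
w3 325 290 258.54416 [-29.8   7.   55.4]
w3 306 294 258.35757 [-32.4  -6.3  54.3]
w3 325 294 258.75098 [-32.5   7.   54.7]
w3 306 297 159.76921 [ 10.   -3.7 -35.5]
w3 325 297 159.89648 [  9.9   4.5 -35.4]
w3 306 300 156.57246 [ 10.2  -3.6 -38.8]
w3 325 300 156.02977 [ 10.5   4.4 -39.3]
w3 306 305 152.17273 [ 10.2  -3.5 -43.5]
w3 325 305 152.97876 [  9.8   4.4 -42.7]
w3 306 315 144.06569 [ 10.2  -3.3 -52. ]
w3 325 315 143.92953 [ 10.3   4.2 -52.1]
w3 306 330 133.0041 [ 10.4  -3.  -63.6]
w3 325 330 132.9441 [ 10.4   3.9 -63.6]
w3 306 345 123.88494 [ 10.2  -2.8 -73.2]
w3 325 345 124.06884 [ 10.1   3.7 -73.1]
w4 200 292 160.19998 [ 11.2 -51.4 -34.7]
w4 208 292 419.49356 [-103.  -125.3  200.8]
w4 428 292 419.20285 [-103.1  132.   200.4]
w4 200 300 155.4165 [ 10.  -49.9 -40.1]
w4 208 300 154.45813 [ 10.5 -45.9 -40.9]
w4 428 300 156.057 [  9.7  49.6 -39.6]
w4 200 310 147.3205 [  9.7 -47.4 -48.7]
w4 208 310 147.65585 [  9.7 -44.  -48.4]
w4 428 310 146.28896 [ 10.2  46.6 -49.7]
w4 200 320 139.03207 [ 10.  -44.9 -57.4]
w4 208 320 146.06673 [  6.4 -43.7 -51.1]
w4 428 320 140.85951 [  9.   45.1 -55.8]
```

The depth puts the real finger tips at tool z ≈ -34.5, both open and shut, so they end about 34.5 mm short of the nominal TCP. That is why the last grasp closed above the rim (82+34.5 > 106). I'll correct for this: tips at 84 mm means TCP z = 49.5.

Run:
```python
from h import *
np.set_printoptions(precision=2,suppress=True)
def st(t):
    s=arm.read_state();print(t,s["time_s"],s["opening"]*88,s["finger_force"],s["wrist_force"],s["ee_pos"])
c=np.array([561.3,-261,0])
arm.move_l(c+[0,0,90],rate=120)
print("touch",arm.move_l(c+[0,0,49.5],rate=60,f_stop=8));st("down")
arm.clamp(20);st("clamp")
if 50<arm.read_state()["opening"]*88<62:
    arm.move_l(c+[0,0,89],rate=30);st("lift");shot("w5")
    p,d=arm.read_camera("side")
    a=cv2.imread("pics/w5.png")
    cv2.imwrite("pics/l5.png",np.hstack([cv2.resize(a,(400,300)),cv2.resize(p[110:260,250:450,::-1],(400,300))]))
```

```text
touch False
down 12.3667 88.39006684842052 0.0 [-0.17  0.03  0.25] [ 561.48 -261.11   49.75]
clamp 12.95 55.519755927978444 19.998175003565848 [0.09 0.35 0.72] [ 561.32 -261.     49.6 ]
lift 14.4167 56.17942508058943 19.99914998654276 [ 1.33 -0.   -2.9 ] [ 561.24 -260.97   88.78]
```

View pics/l5.png

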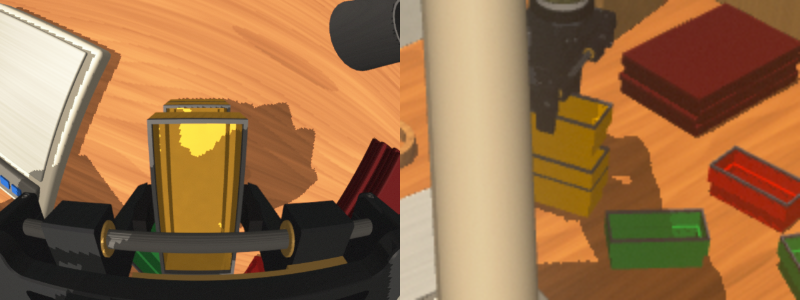

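The picture shows only the top tray lifted, with the two lower ones still in place (side crop, 570,180) and about 2.9 N on the wrist. Now I carry it to the pan and set it down.

Run:
```python
from h import *
np.set_printoptions(precision=2,suppress=True)
def st(t):
    s=arm.read_state();print(t,s["time_s"],s["opening"]*88,s["finger_force"],s["wrist_force"],s["ee_pos"])
c=np.array([561.3,-261,0]);p=np.array([551,-21,0])
arm.move_l(c+[0,0,140],rate=80);arm.move_l(p+[0,0,140],rate=120);st("over")
arm.move_l(p+[0,0,60],rate=60);arm.sleep(.3);st("near")
print("touch",arm.move_l(p+[0,0,45.5],rate=12,f_stop=4));st("down")
```

```text
over 17.4583 55.91555574361621 19.99913390725851 [-0.6   0.35 -1.9 ] [551.08 -21.44 139.97]
near 19.2417 55.857311269163354 19.999236753210425 [-0.03 -0.93 -1.49] [551.05 -21.01  60.11]
touch True
down 20.1333 55.44890580368511 20.000189719721675 [-0.08  0.49  4.26] [550.94 -20.96  48.55]
```

Contact came at 48.55, where 48.6 was expected. Release, rise and check.

Run:
```python
from h import *
arm.release()
s=arm.read_state();print(s["opening"],s["wrist_force"])
arm.move_l([551,-21,150],rate=80)
arm.move_l([500,-150,260],rate=150)
shot("w6");p,d=arm.read_camera("side")
cv2.imwrite("pics/l6.png",np.hstack([cv2.resize(cv2.imread("pics/w6.png"),(400,300)),cv2.resize(p[:,:,::-1],(400,300))]))
print(arm.read_state()["time_s"])
```

```text
0.9979524165859447 [-0.97779085 -0.38336474  0.13207438]
23.625
```

View pics/l6.png

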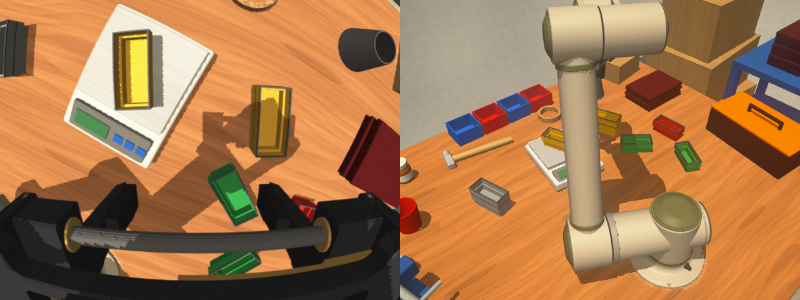

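The tray stands upright near the middle of the pan (133,71). The two-tray yellow stack (271,120) and the grey stack (side view 490,195) are undisturbed, and the robot is clear of everything.

```bash
python3 -c "
from cell import arm
print(arm.finish_job())"
```

```text
the job is handed in; nothing more can be done
None
```

I lifted only the top yellow tray out of the stack, set it upright near the middle of the scale pan, left the other stacks in place by the last pictures, and handed the job in; no verdict came back.

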